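Open the pearl shaker's dial lid to its largest hole

ROBOT

A 6-joint arm with a two-finger parallel gripper is mounted at the origin on the work surface. World frame = base frame: x ahead of the robot, y to its left, z up, the work surface at z = 0. Lengths are in mm, angles in rad, forces in N, time in s.
With the tool pointing down it reaches from about 350 to 775 mm from the base axis. Payload 7.3 kg.
Tool frame: the origin (TCP) lies at the very end of the fingers, on their centre line; the grasp point (between the pads) lies 19 mm behind it; x points along the fingers, z is the direction in which the jaws open and shut, and the axes are right-handed (so a half turn about x gives the same grasp; the last joint's range is limited). The gripper opens to 92 mm and grips with 3 to 60 N. Pads are 19 mm wide; open, the fingers measure 130 mm over their backs; the gripper's body (75 mm by 190 mm) begins 47 mm behind the grasp point.
Start: joints at [0.993, 0.342, 1.524, -0, 1.275, -0.146], TCP at [219.704, 476.838, 226.741] pointing down, gripper open.
Joint ranges: [-2.53, 2.53], [-0.77, 2.02], [0.04, 2.7], [-1, 4.14], [0.28, 2.66], [-3.11, 3.11]. Speed limits (rad/s): [2.57, 2.57, 3.14, 3.14, 3.14, 3.14].

INTERFACE

Orientations are given as [roll, pitch, yaw] about the fixed x, y, z axes, in that order (R = Rz(yaw) Ry(pitch) Rx(roll)).
In Python, from plant import * gives the robot as it stands.
- The arm moves only by the tool carry_out, never from a script. Its argument "rows" is a list of rows, each a list of 4 numbers: the shift along the world's x, y, z in mm, then the turn about the world's z in degrees. In form: [[x, y, z, twist], ...]. A call has 1 to 20 rows; each row is the pose to reach, as a shift and turn from the pose measured when the call began; what a row does not reach only later rows make up. A row lasts 1/12 s, in which the tool goes at most 41.7 mm and 7.16 degrees, less where a joint would pass 70% of its speed; a pose out of reach is approached as far as the arm can. A call with a gripper value outside its range is refused whole. "hand" is the finger opening in mm, from 0 to 91.8, set as the call begins (left out, the last holds). The fingers move at their own pace and stop on an object; the grip force is fixed at half the most. Time passes only in rows, so rows that repeat a pose let the fingers close. It gives the time, the measured TCP pose, the force and the opening at its end, in the units of the state.
- get_obs(): the state, without advancing time (a new reading comes with each control period).
- capture(name): name is "scene" or "top" or "wrist"; returns the picture (400x640x3 uint8, red, green, blue); there is no depth.
- camera_info(name): a dict with "camera_matrix" (3x3 intrinsics, pixels), "pose" (4x4, takes a point from camera to world coordinates); the wrist camera has in their place "mount" (4x4, takes a point from camera to tool coordinates, whose origin is the TCP and whose axes are the tool frame's). Camera axes: x right, y down, z forward; pixel columns grow to the right and rows downward; lengths in mm; the calibration is good to about 2 mm. A picture is of the moment at which its call begins: read the wrist's pose just before it. camera_info takes no time and is no camera call.
- close_job(): hands the job in, once; it reports no verdict.
The state is a dict: "time": time; "joint_positions": joint angles; "dq": joint speeds; "tau": joint torques, N m; "tool_pos": TCP position; "tcp_rot": TCP orientation; "contact_force": force on the tool from outside, world axes, zero at the start; "moment": the same for the moment, N m; "grip_width": finger opening in mm.
Only numpy, scipy, OpenCV 4.12 (cv2) and the standard library are available. Lean on these libraries where they do the work, as an engineer would, in place of code of your own. Each camera call takes 0.05 s, during which the arm holds its last target. There are 200 camera calls.

TASK

The biscuits on the cake stand are to be strewn with chocolate pearls. Turn the dial lid of the short, wide glass shaker until the largest of its three openings lines up with the pouring spout on the lid's collar, ready for shaking, then let go. Leave the tall, slim shaker and its dial as they are.

Things in the scene. Friction and masses are not known exactly. Their poses are not given: they have to be found in the camera images.
- dial (a joint): Dial of the short shaker: steel disc 76 mm across on top, turning about the jar's upright axis in light friction (0.05 N m); stays where left. Radians, grows counter-clockwise seen from above. 0: largest opening exactly at the spout; 0.70: middle one; 1.31: smallest. Starts at 0.55 to 1.35, so turn it clockwise; end stops at -0.5 and 1.6, none at the right setting.
- dial_grip (a point): On the dial's axis inside its upright grip fin (52 long, 12 thick), 125 mm above the counter; fin top 10 mm above, disc 24 mm below. Turns with the dial: x along the fin, z up. Openings: black discs 26 mm from the axis on the +y side, at 127.5 deg from x (20 mm, largest), 87.5 (12 mm), 52.5 (6 mm). Jar: 82 mm wide, stuck fast in a wooden socket 100 mm across.
- spout (a point): Middle of the top of the short shaker's pouring spout: a square aluminium lip 26 mm wide with a narrow black groove, jutting 17 mm out of the lid's round collar; 50 mm from the dial's axis, 95 mm above the counter. Its frame is the jar's: x points outward from the axis through the spout, z up.
- tall_opening (a point): Largest opening (16 mm) in the dial of the other shaker, tall and slim: 20 mm from that jar's axis, 156 mm above the counter. That jar is 64 mm wide and its similar fin reaches 190 mm above the counter. To be left as it is.

How it is judged:
By the outcome, as a careful person would: the job done as asked, in the order asked, and still so for the second after the job is handed in, with the robot touching nothing.
It also fails if it takes over 32 s, if anything falls off the work surface, if the arm or the gripper's body presses on something with over 40 N, if the wrist force passes 120 N, or if a joint passes its speed limit or range.

## Working session

There is one attempt and no reset: what is moved stays moved. The work goes in short steps, Python scripts to look and compute and a tool call to move; the robot and the scene stay as the last step left them, time stands still between calls to the robot, and variables do not carry over. Pictures are saved under pics/ and viewed, about 8 in all and at most 12, crops included, and the job is handed in when it is done.

Besides the shell and the picture viewer there is one more tool, called after "Emit:" by a JSON object that holds its "api" and its "payload", one argument or row to a line. carry_out: Moves the arm, as the interface text tells. Its arguments: {"type":"object","properties":{"rows":{"type":"array"},"hand":{"type":"number"}},"required":["rows"]}

```bash
mkdir -p pics
cat > h.py <<'E'
from plant import *
import numpy as np, cv2
from scipy.spatial.transform import Rotation as R
def save(name,im): cv2.imwrite('pics/'+name,np.ascontiguousarray(im[...,::-1]))
def cam(name,obs=None):
    c=camera_info(name); K=np.array(c['camera_matrix'])
    if name=='wrist':
        T=np.eye(4);T[:3,:3]=R.from_euler('xyz',obs['tcp_rot']).as_matrix();T[:3,3]=obs['tool_pos']
        return K,T@np.array(c['mount'])
    return K,np.array(c['pose'])
def back(K,T,uv,z):
    d=T[:3,:3]@np.linalg.solve(K,[uv[0],uv[1],1]); o=T[:3,3]
    return o+d*(z-o[2])/d[2]
def proj(K,T,p):
    q=np.linalg.inv(T)@np.append(p,1); q=K@q[:3]; return q[:2]/q[2]
E
python3 - <<'E'
from h import *
o=get_obs(); print(o['tool_pos'],o['tcp_rot'],o['time'])
save('top0.png',capture('top')); save('scene0.png',capture('scene'))
for n in('top','scene'): print(cam(n))
E
```

```text
[219.48060483 476.46937119 226.05540657] [ 3.00353879  1.56928039 -2.14066103] 0.0
(array([[504.88315553,   0.        , 320.32632953],
       [  0.        , 504.88315553, 207.22558104],
       [  0.        ,   0.        ,   1.        ]]), array([[-9.31732797e-03, -9.86784540e-01,  1.61769771e-01,
         3.39647882e+02],
       [-9.99574408e-01,  1.36634301e-02,  2.57742779e-02,
        -1.80650979e+01],
       [-2.76439889e-02, -1.61460776e-01, -9.86491879e-01,
         1.27393147e+03],
       [ 0.00000000e+00,  0.00000000e+00,  0.00000000e+00,
         1.00000000e+00]]))
(array([[363.60913801,   0.        , 312.81369841],
       [  0.        , 363.60913801, 206.06218812],
       [  0.        ,   0.        ,   1.        ]]), array([[-7.83316413e-01,  3.71914009e-01, -4.98091725e-01,
         9.00515414e+02],
       [ 6.21466160e-01,  4.86545447e-01, -6.14046691e-01,
         4.42303336e+02],
       [ 1.39716941e-02, -7.90540003e-01, -6.12251006e-01,
         6.24686926e+02],
       [ 0.00000000e+00,  0.00000000e+00,  0.00000000e+00,
         1.00000000e+00]]))
```

View pics/top0.png

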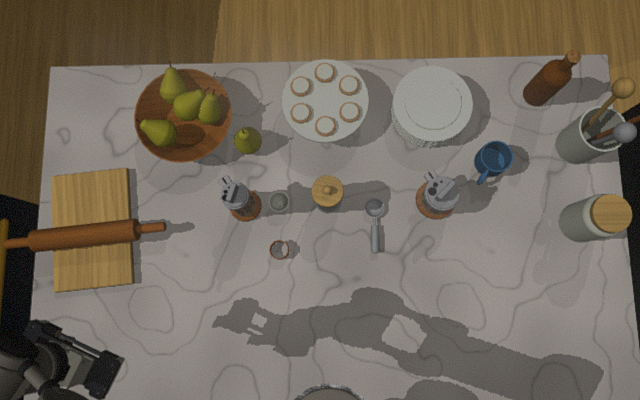

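The two shakers are near pixels (237,195) and (438,193). I'll enlarge both.

Run:
```python
from h import *
im=cv2.imread('pics/top0.png')
a=cv2.resize(im[165:230,205:275],None,fx=5.5,fy=5.5,interpolation=cv2.INTER_CUBIC)
b=cv2.resize(im[160:225,405:475],None,fx=5.5,fy=5.5,interpolation=cv2.INTER_CUBIC)
cv2.imwrite('pics/c1.png',np.hstack([a,b]))
K,T=cam('top')
for uv in((236,193),(440,188)): print(back(K,T,uv,120))
```

```text
[565.31524543 209.03103084 120.        ]
[ 570.1513059  -265.56975601  120.        ]
```

View pics/c1.png

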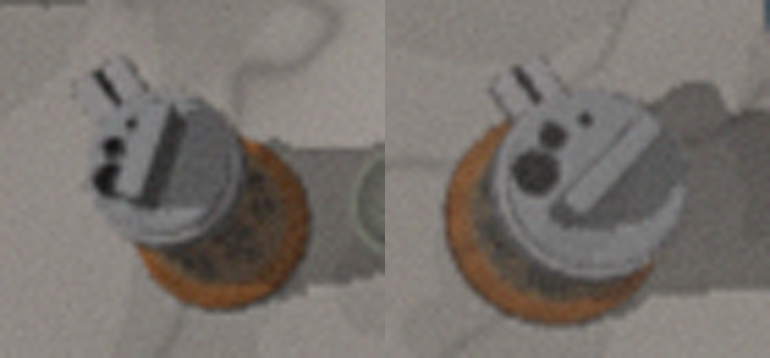

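View pics/scene0.png

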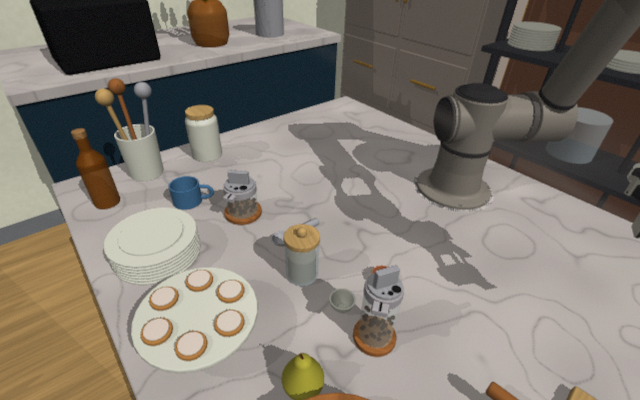

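The right-hand shaker (world y ≈ -265) is the short, wide one. The scene view agrees: it is at (240,195), beside the mug. In the crop its fin top centre is at about (612,163), the groove centre at (525,85) and the large opening at (536,173).

Run:
```python
from h import *
K,T=cam('top')
f=lambda x,y:(405+(x-385)/5.5-.4,160+y/5.5-.4)
c=back(K,T,f(612,163),135);e1=back(K,T,f(575,200),135);e2=back(K,T,f(650,125),135)
s=back(K,T,f(525,85),95);h=back(K,T,f(536,173),101);m=back(K,T,f(553,136),101)
ang=lambda v:np.degrees(np.arctan2(v[1],v[0]))
print(c,s,h,'fin',ang(e2-e1),np.linalg.norm(e2-e1),'spout',ang(s-c),np.linalg.norm((s-c)[:2]),'hole',ang(h-c),np.linalg.norm((h-c)[:2]),'mid',ang(m-c),np.linalg.norm((m-c)[:2]))
o=get_obs();M=R.from_euler('xyz',o['tcp_rot']).as_matrix();print(M.round(3),'jaw',ang(M[:,2]),o['tool_pos'],np.hypot(*c[:2]))
```

```text
[ 564.07815695 -275.54484744  135.        ] [ 606.85775949 -248.92473075   95.        ] [ 566.9007185 -250.7232509  101.       ] fin -46.10959677533469 45.10187717482796 spout 31.89243057682565 50.38576194122653 hole 83.5125381938463 24.981563376287518 mid 41.781842562786885 25.29406685113802
[[-0.001 -0.908  0.419]
 [-0.001  0.419  0.908]
 [-1.     0.    -0.001]] jaw 65.25796879413703 [219.49004457 476.52851656 226.12277348] 627.7811163902707
```

The measurements agree: spout radius 50.4 (50 expected), hole radius 25 (26), fin at -46°, dial about 0.88 rad. I'll go above it with the jaws across the fin.

Emit:
{"api": "carry_out", "payload": {
  "hand": 50,
  "rows": [
    [17, -38, 0, -1],
    [34, -75, 0, -2],
    [52, -113, 0, -3],
    [69, -150, 0, -4],
    [86, -188, 0, -5],
    [103, -226, 0, -6],
    [120, -263, 0, -7],
    [138, -301, 0, -8],
    [155, -338, 0, -9],
    [172, -376, 0, -10],
    [189, -414, 0, -12],
    [206, -451, 0, -13],
    [224, -489, 0, -14],
    [241, -526, 0, -15],
    [258, -564, 0, -16],
    [275, -602, 0, -17],
    [292, -639, 0, -18],
    [310, -677, 0, -19],
    [327, -714, 0, -20],
    [344, -752, 0, -21]
  ]
}}

```text
time: 1.77
tool_pos: [563.8, -277.3, 225.6]
tcp_rot: [2.478, 1.569, -3.034]
contact_force: [0.5, 0.1, 0.6]
grip_width: 50.2
```

Run:
```python
from h import *
o=get_obs(); im=capture('wrist'); save('w1.png',im)
import pickle; pickle.dump(o,open('o1.pkl','wb'))
M=R.from_euler('xyz',o['tcp_rot']).as_matrix()
print(o['time'],o['tool_pos'],np.degrees(np.arctan2(M[1,2],M[0,2])),o['joint_positions'])
K,T=cam('wrist',o)
for p in((564,-275.5,135),(607,-249,95),(566,-250,101)):print(proj(K,T,p))
```

```text
1.7667 [ 563.76708846 -277.32258641  225.56288562] 44.20001386600553 [-5.78457584e-01  5.37360112e-01  1.21454822e+00 -1.19500779e-03
  1.39111978e+00 -1.34967812e+00]
[318.18284822 205.57429897]
[371.2637231  202.98655879]
[339.86781613 175.12109655]
```

View pics/w1.png

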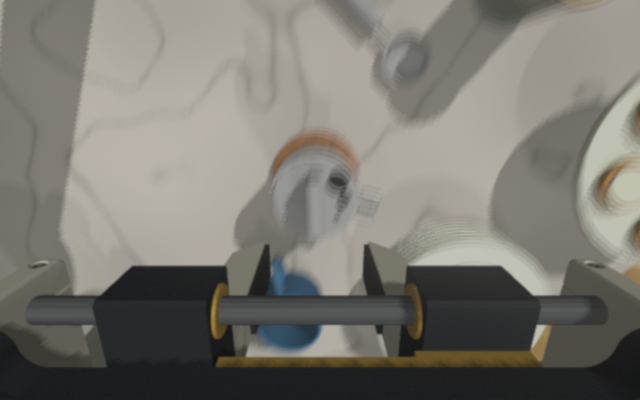

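The picture is motion-blurred, but it matches the predicted positions: fin near (318,205), spout near (369,205). I'll take it again with the arm still and enlarge it.

Run:
```python
from h import *
import pickle
capture('wrist');capture('wrist')
o=get_obs(); im=capture('wrist'); pickle.dump(o,open('o1.pkl','wb'))
M=R.from_euler('xyz',o['tcp_rot']).as_matrix()
print(o['time'],o['tool_pos'],np.degrees(np.arctan2(M[1,2],M[0,2])))
K,T=cam('wrist',o)
for p in((564,-275.5,135),(607,-249,95),(566,-250,101)):print(proj(K,T,p))
save('w2.png',cv2.resize(im[120:260,250:410],None,fx=4,fy=4,interpolation=cv2.INTER_CUBIC))
```

```text
1.9167 [ 563.43371516 -278.08292071  223.92529375] 44.06540912544361
[319.21604675 206.00830779]
[372.50680993 203.30184712]
[340.90333162 175.3428179 ]
```

View pics/w2.png

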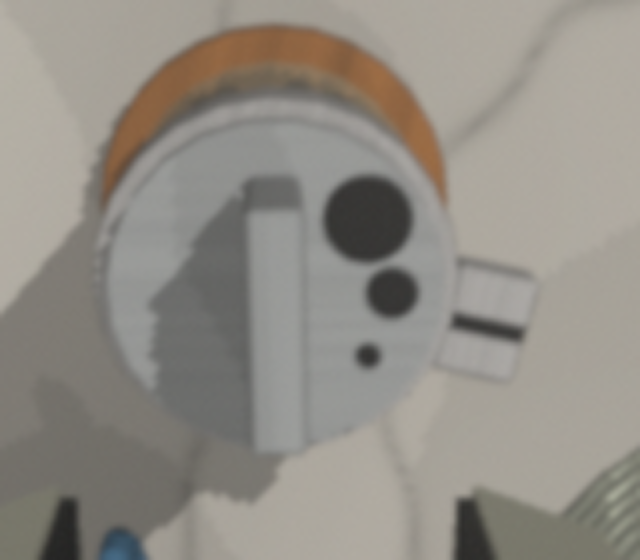

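Sharp now. The fin top corners are at (248,212), (300,210), (302,448) and (255,450). The holes are at (368,218), (392,293) and (368,355), and the spout groove runs (453,320)–(525,333). I'll fit the axis, fin yaw and spout yaw.

```bash
cat > fit.py <<'E'
from h import *
from scipy.optimize import least_squares
def fit(o,fin,holes,spout,x0):
    K,T=cam('wrist',o)
    def pts(p):
        cx,cy,a,s=p; a=np.radians(a); s=np.radians(s)
        L=[(26*np.cos(a+t),26*np.sin(a+t),101) for t in np.radians([127.5,87.5,52.5])]
        if fin is not None: L.append((0,0,135))
        L.append((50*np.cos(s),50*np.sin(s),95))
        return np.array(L)+[cx,cy,0]
    uv=np.array(list(holes)+([fin] if fin is not None else [])+[spout],float)
    f=lambda p:(np.array([proj(K,T,q) for q in pts(p)])-uv).ravel()
    r=least_squares(f,x0); print('axis',r.x[:2],'fin',r.x[2],'spout',r.x[3],'dial deg',r.x[2]+127.5-r.x[3],'res px',r.fun.round(1)); return r.x
E
python3 - <<'E'
from fit import *
import pickle
o=pickle.load(open('o1.pkl','rb')); f=lambda x,y:(250+x/4-.4,120+y/4-.4)
fit(o,f(276,330),[f(368,218),f(392,293),f(368,355)],f(488,321),[564,-275,-46,32])
K,T=cam('wrist',o)
a=back(K,T,f(453,320),95);b=back(K,T,f(525,333),95);e1=back(K,T,f(274,211),135);e2=back(K,T,f(278.5,449),135)
for v in(b-a,e1-e2):print(np.degrees(np.arctan2(v[1],v[0])),np.linalg.norm(v))
print((e1+e2)/2)
E
```

```text
axis [ 561.79910295 -273.97395138] fin -46.521437939824956 spout 32.31005240453953 dial deg 48.66850965563552 res px [ 0.6 -0.2 -0.1 -0.3 -0.6 -0.3 -0.   0.8  0.1  0. ]
33.47082136677551 16.992258941439978
135.2133602857515 49.63619818489893
[ 561.9233031  -273.97622908  135.        ]
```

Emit:
{"api": "carry_out", "payload": {
  "hand": 50,
  "rows": [
    [-1.5, 4, -25, 0],
    [-1.5, 4, -55, 0],
    [-1.5, 4, -85, 0],
    [-1.5, 4, -105, 0],
    [-1.5, 4, -114, 0],
    [-1.5, 4, -114, 0],
    [-1.5, 4, -114, 0]
  ]
}}

```text
time: 2.55
tool_pos: [561.9, -271.6, 111.5]
tcp_rot: [2.153, 1.568, 2.925]
contact_force: [-0.2, -0.0, -0.2]
grip_width: 49.9
```

Emit:
{"api": "carry_out", "payload": {
  "hand": 0,
  "rows": [
    [0, 0, 0, 0],
    [0, 0, 0, 0],
    [0, 0, 0, 0],
    [0, 0, 0, 0],
    [0, 0, 0, 0],
    [0, 0, 0, 0]
  ]
}}

```text
time: 3.05
tool_pos: [561.6, -272.0, 111.8]
tcp_rot: [2.429, 1.568, -3.083]
contact_force: [-11.9, -6.4, 7.9]
grip_width: 14.6
```

Run:
```python
from h import *
o=get_obs();M=R.from_euler('xyz',o['tcp_rot']).as_matrix()
print(o['time'],o['tool_pos'],np.degrees(np.arctan2(M[1,2],M[0,2])),o['contact_force'],o['moment'],o['grip_width'])
```

```text
3.05 [ 561.60956682 -272.01433958  111.83173423] 44.22503005897035 [-11.90656503  -6.37734618   7.89427716] [-1.15561245  2.03809596 -0.05159002] 14.62723234805992
```

Emit:
{"api": "carry_out", "payload": {
  "rows": [
    [-0.5, -1.5, 0, 0],
    [-0.5, -1.5, 0, 0],
    [-0.5, -1.5, 0, 0],
    [-0.5, -1.5, 0, 0]
  ]
}}

```text
time: 3.38
tool_pos: [560.5, -273.1, 111.8]
tcp_rot: [2.227, 1.566, 2.999]
contact_force: [-4.9, 3.3, 4.4]
grip_width: 12.1
```

Run:
```python
from h import *
o=get_obs();M=R.from_euler('xyz',o['tcp_rot']).as_matrix()
print(o['time'],o['tool_pos'],np.degrees(np.arctan2(M[1,2],M[0,2])),o['contact_force'],o['moment'],o['grip_width'])
```

```text
3.3833 [ 560.5168633  -273.10485943  111.84287193] 44.23028516452396 [-4.87635236  3.33093437  4.36571528] [0.35661233 0.71066463 0.02847393] 12.120204992442277
```

Emit:
{"api": "carry_out", "payload": {
  "rows": [
    [0, 0, 0, -3],
    [0.1, 0, 0, -7],
    [0.2, 0.1, 0, -12],
    [0.4, 0.2, 0, -17],
    [0.5, 0.3, 0, -22],
    [0.6, 0.4, 0, -27],
    [0.7, 0.5, 0, -32],
    [0.8, 0.5, 0, -37],
    [1, 0.6, 0, -42],
    [1.1, 0.7, 0, -46],
    [1.1, 0.7, 0, -48.6],
    [1.1, 0.7, 0, -48.6],
    [1.1, 0.7, 0, -48.6],
    [1.1, 0.7, 0, -48.6]
  ]
}}

```text
time: 4.55
tool_pos: [563.6, -272.0, 111.9]
tcp_rot: [1.275, 1.567, 1.198]
contact_force: [5.0, 2.2, -1.4]
grip_width: 11.9
```

Run:
```python
from h import *
o=get_obs();M=R.from_euler('xyz',o['tcp_rot']).as_matrix()
print(o['time'],o['tool_pos'],np.degrees(np.arctan2(M[1,2],M[0,2])),o['contact_force'],o['moment'],o['grip_width'])
```

```text
4.55 [ 563.55037425 -271.99711258  111.89202532] -4.361657325139604 [ 5.01010391  2.15156466 -1.44910573] [ 0.34669396 -0.80526164 -0.02262949] 11.899925705504552
```

Next I open, go up and look.

Emit:
{"api": "carry_out", "payload": {
  "hand": 50,
  "rows": [
    [0, 0, 0, 0],
    [0, 0, 0, 0],
    [0, 0, 0, 0],
    [0, 0, 0, 0],
    [0, 0, 0, 0],
    [0, 0, 25, 0],
    [0, 0, 60, 0],
    [0, 0, 95, 0],
    [0, 0, 112, 0],
    [0, 0, 112, 0],
    [0, 0, 112, 0],
    [0, 0, 112, 0]
  ]
}}

```text
time: 5.55
tool_pos: [562.9, -271.7, 222.6]
tcp_rot: [1.731, 1.566, 1.654]
contact_force: [-0.3, -0.6, -0.0]
grip_width: 50.4
```

Run:
```python
from h import *
import pickle
capture('wrist')
o=get_obs(); im=capture('wrist'); pickle.dump(o,open('o2.pkl','wb'))
print(o['time'],o['tool_pos'],o['contact_force'],o['grip_width'])
K,T=cam('wrist',o); print(proj(K,T,(562,-274,135)))
save('w3.png',cv2.resize(im[100:260,230:410],None,fx=3.7,fy=3.7,interpolation=cv2.INTER_CUBIC))
```

```text
5.6 [ 562.80426457 -271.63950445  222.15311226] [0.11183164 0.46667055 0.00504874] 50.12047725005173
[316.34503866 211.27021581]
```

View pics/w3.png

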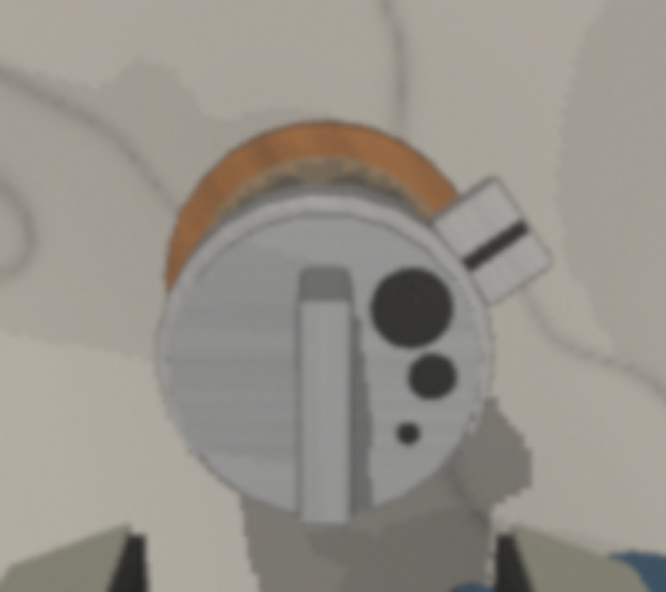

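The fin's top centre is at (326,411). The holes are at (412,307), (432,376) and (408,433). The groove runs from (466,266) to (527,226), spout middle at about (492,242).

Run:
```python
from fit import *
import pickle
o=pickle.load(open('o2.pkl','rb')); f=lambda x,y:(230+x/3.7-.4,100+y/3.7-.4)
x=fit(o,f(326,411),[f(412,307),f(432,376),f(408,433)],f(492,242),[562,-274,-95,32])
K,T=cam('wrist',o)
a=back(K,T,f(466,266),95);b=back(K,T,f(527,226),95);e1=back(K,T,f(325.5,301),135);e2=back(K,T,f(325.5,522),135)
for v in(b-a,e1-e2):print(np.degrees(np.arctan2(v[1],v[0])),np.linalg.norm(v))
h=back(K,T,f(412,307),101);s=back(K,T,f(492,242),95);v=s-h;print('hole->spout dir',np.degrees(np.arctan2(v[1],v[0])))
```

```text
axis [ 562.79098039 -274.3445021 ] fin -96.3734245925194 spout 32.03875504730964 dial deg -0.9121796398290414 res px [ 0.5 -0.1 -0.1 -0.2 -0.5 -0.4 -0.3  0.9  0.4 -0.3]
30.099256156143188 17.144778696281847
85.68957475534002 50.322608271278135
hole->spout dir 32.636748498885446
```

The dial is within about 1° of zero, the gripper is open and 87 mm clear of the fin top, and nothing is touching. I'm handing in.

```bash
python3 -c "
from plant import *
print(get_obs()['time']); print(close_job())"
```

```text
5.65
the job is handed in; nothing more can be done
None
```

I turned the short shaker's dial about 48.6° clockwise, so its largest opening now lines up with the spout. Then I let go, backed off straight up and handed the job in at 5.65 s.

- **Dial position:** the last wrist picture puts it at about -0.9° (-0.016 rad) from a fit to the fin, openings and spout. The fin's edges alone suggest about +1°. The two disagree by roughly 2°, about what I can read from the picture, so I left it there.
- **Clearance:** the gripper was open about 87 mm above the fin top, with under 1 N on the tool.
- **During the grasp:** I first closed slightly off centre, reading 14.6 mm and about 16 N. I shifted a little until it read 12.1 mm, the fin's thickness, before turning.
- **Tall shaker:** I never approached it, and did not check it again at the end.

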